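Make up a sampling kit and a tracking kit in their foam trays

ROBOT

A 7-joint arm with a two-finger parallel gripper is mounted at the origin on a cart in front of the work surface, level with it; the furniture and walls round the work are solid. World frame = base frame: x ahead of the robot, y to its left, z up, the work surface at z = 0. Lengths are in m, angles in rad, forces in N, time in s.
With the tool pointing down it reaches from about 0.425 to 0.875 m from the base axis. Payload 8.4 kg.
Tool frame: the origin (TCP) lies on the front face of the gripper's body, between the roots of the fingers; the fingertips stand 73 mm ahead of it and the grasp point (between the pads) lies 54 mm ahead of it (ctrl.tip_reach is the z of the fingertips in the tool frame, in m); z points along the fingers, x is the direction in which the jaws open and shut, and the axes are right-handed (so a half turn about z gives the same grasp; the last joint's range is limited). The gripper opens to 85 mm and grips with 20 to 120 N. Pads are 22 mm wide; open, the fingers measure 114 mm over their backs; the gripper's body (76 mm by 85 mm) begins 54 mm behind the grasp point. The pads swing forward as they close: fully open they stand 13 mm farther back than shut.
Start: joints at [1.05, 0.333, 0.04, 1.465, -0.013, 1.343, -0.059], TCP at [0.266, -0.593, 0.304] pointing down, gripper open.
Joint ranges: [-2.58, 2.58], [-0.38, 2.09], [-1.3, 1.39], [0.25, 2.4], [-1.5, 4.64], [0.08, 2.09], [-2.65, 2.65]. Speed limits (rad/s): [2.22, 2.22, 2.79, 2.79, 3.14, 3.14, 3.14].

INTERFACE

Orientations are given as a rotation vector (axis times angle).
In Python, from cell import ctrl gives the robot as it stands.
- The arm moves only by the tool drive_tool, never from a script. Its argument "steps" is text: rows parted by semicolons, each of 6 numbers parted by spaces: the shift along the tool's x, y, z in m, then the turn, a rotation vector about the tool's x, y, z in rad. A call has 1 to 12 rows; each row is the pose to reach, as a shift and turn from the pose commanded when the call began, along the tool's axes at that moment; what a row does not reach only later rows make up. A row lasts 1/8 s, in which the tool goes at most 62.5 mm and 10.7 degrees, less where a joint would pass 70% of its speed; a pose out of reach is approached as far as the arm can. A call with a gripper value outside its range is refused whole. "claw" is the opening in per cent of the stroke, from 0 (shut) to 100 (fully open), set as the call begins (left out, the last holds). The fingers move at their own pace and stop on an object; "newtons" is the grip in N (left out, the last holds). Time passes only in rows, so rows that repeat a pose let the fingers close. It gives the time, the measured TCP pose, the force and the opening at its end, in the units of the state.
- ctrl.read_state(): the state, without advancing time (a new reading comes with each control period).
- ctrl.snapshot(name): name is "scene" or "top"; returns the picture (480x640x3 uint8, red, green, blue); there is no depth.
- ctrl.camera_params(name): a dict with "K" (3x3 intrinsics, pixels), "R" (3x3) and "t" (3): a world point X has camera coordinates R X + t. Camera axes: x right, y down, z forward; pixel columns grow to the right and rows downward; lengths in m; the calibration is good to about 2 mm. A picture is of the moment at which its call begins. camera_params takes no time and is no camera call.
- ctrl.sign_off(): hands the job in, once; it reports no verdict.
Trained networks look in the newest picture that a camera, given by its name, has taken for a name from the list of things; names that differ only in an ending like _2 or _b are one class to them, and where a whole thing is asked for, a point or a joint stands for the part that bears it (a point fixed in the world has none). Each returns a list of dicts, best first, with "score" (0 to 1); they miss things now and then, are a little off and sometimes report something else, mostly with a low value. They report only what shows in the picture. A call takes as long as a camera call. They do not tell look-alikes from the thing itself.
- ctrl.boxes_of(camera, target): "rect" ([centre column, centre row, width, height] in pixels, round what is visible of it).
The state is a dict: "time": time; "qpos": joint angles; "qd": joint speeds; "tau": joint torques, N m; "ee_pos": TCP position; "tcp_rot": TCP orientation; "wrist_force": force on the tool from outside, world axes, zero at the start; "moment": the same for the moment, N m; "grip_width": finger opening in m.
Only numpy, scipy, OpenCV 4.12 (cv2) and the standard library are available. Lean on these libraries where they do the work, as an engineer would, in place of code of your own. Each camera call takes 0.05 s, during which the arm holds its last target. There are 200 camera calls.

TASK

Make up the two kits from the stock on the table. The sampling kit, in the foam tray with one large rectangular pocket and a small round well, gets the carton of vials and the single vial, standing upright; the tracking kit, in the other tray, gets the ring scanner, the AA battery and the label roll, standing on end. Set each thing fully down into the pocket that is cut for it, and leave the tape measure and the fold-back clip where they are.

Things in the scene. Friction and masses are not known exactly. Their poses are not given: they have to be found in the camera images.
- sampling_tray: Sampling kit's fixed cardboard tray, 142 (x) x 148 (y) mm, rim 30 mm high, dark foam inside (pocket floors grey-blue), top at 26 mm. Origin: centre of underside, on the table; z up; at yaw 1.57 x points to the robot's left, y towards the robot. Carton pocket: rectangular, centre x -26, y 0, 64 (x) x 120 (y) mm. Vial well: round, centre x +38, y -38, 34 mm across. Both floors 6 mm above the table.
- tracking_tray: Tracking kit's fixed tray, 142 x 182 (y) mm; rim, foam, origin, axes as the sampling tray's. Pockets, x/y of centre, size, floor above table (mm): label roll, round, 0/+44, 77, 6; scanner -22.5/-46, 47 (x) x 64 (y), 14; battery +33/-46, 28 (x) x 64 (y), 18. A finger channel 36 mm wide at y -46, floor 12, runs along x across the foam through both, for fingers closing along x.
- vial_carton: Closed white and blue carton of vials lying on the open table (not those in the red tote), 50 mm (x) by 106 mm (y) by 43 mm high, 60 to 120 g. Origin at the centre of its underside, y along its length. In its pocket its length lies along the tray's y, either way round. A big open cardboard box, about 200 mm high with its flaps, stands before the robot: pass above it.
- vial: Single small brown glass vial with label and screw cap, standing, 20 mm across and 46 mm high, 10 to 20 g. Origin at the centre of its underside, z up through the cap.
- ring_scanner: Ring scanner: small black wedge-shaped device with an orange button, lying on its flat base; 49 mm (x) by about 30 mm (y), 21 mm high, 30 to 65 g. Origin at its underside; its x runs along its length; the middle of its width lies at y +1.5 mm. In its pocket its length lies along the tray's y, either way round.
- cell: Green and white AA battery, lying; 14 mm (x) by 50 mm (y) by 14 mm high, 16 to 33 g; it does not roll. A tall red tote stands left of the work, a drawer unit behind it. Origin at its underside below its middle, y along its length. In its pocket its length lies along the tray's y, either way round.
- label_roll: Roll of white labels standing on end, with a small brown core, 63 mm across and 50 mm high. Treat it as solid: grasp it across its outside. Origin at the centre of its underside, z along its axis.
- tape_measure: Yellow pocket tape measure standing behind the stock, 40 mm (x) by 67 mm (y) by 61 mm high. Origin at the centre of its underside. To be left where it is.
- fold_clip: Black fold-back clip standing behind the stock, 41 mm (x) by 33 mm (y) by 42 mm high. Origin at the centre of its underside. To be left where it is.
Things that resemble listed ones, but are neither listed nor needed, are in the scene too. Leave any yellow look-alike of the vial alone.

How it is judged:
At the end, for the whole second after the job is handed in: Each of the five in its pocket: within 12 mm of the pocket's centre, underside within 4 mm of its floor, upright within 0.12 rad, length of carton, scanner and battery within 0.5 rad of the tray's y, slower than 20 mm/s; tape measure and clip within 30 mm of their start (x of vial_carton in the frame of sampling_tray between -0.038 and -0.014 m and y of vial_carton in the frame of sampling_tray between -0.012 and 0.012 m and z of vial_carton in the frame of sampling_tray between 0.002 and 0.01 m and angle between each of vial_carton, vial, ring_scanner, cell, label_roll's own z axis and vertical below 0.12 rad and linear speed of each of vial_carton, vial, ring_scanner, cell, label_roll below 0.02 m/s and angle between the y axis of vial_carton and the y axis of sampling_tray, either way round below 0.5 rad and x of vial in the frame of sampling_tray between 0.026 and 0.05 m and y of vial in the frame of sampling_tray between -0.05 and -0.026 m and z of vial in the frame of sampling_tray between 0.002 and 0.01 m and x of ring_scanner in the frame of tracking_tray between -0.0345 and -0.0105 m and y of ring_scanner in the frame of tracking_tray between -0.058 and -0.034 m and z of ring_scanner in the frame of tracking_tray between 0.01 and 0.018 m and angle between the x axis of ring_scanner and the y axis of tracking_tray, either way round below 0.5 rad and x of cell in the frame of tracking_tray between 0.021 and 0.045 m and y of cell in the frame of tracking_tray between -0.058 and -0.034 m and z of cell in the frame of tracking_tray between 0.014 and 0.022 m and angle between the y axis of cell and the y axis of tracking_tray, either way round below 0.5 rad and x of label_roll in the frame of tracking_tray between -0.012 and 0.012 m and y of label_roll in the frame of tracking_tray between 0.032 and 0.056 m and z of label_roll in the frame of tracking_tray between 0.002 and 0.01 m and distance of each of tape_measure, fold_clip from where it was at the start of the episode below 0.03 m); the robot touches nothing.
It fails at once if the tape measure is shifted by more than 30 mm (distance of tape_measure from where it was at the start of the episode above 0.03 m).
It fails at once if the fold-back clip is shifted by more than 30 mm (distance of fold_clip from where it was at the start of the episode above 0.03 m).
It also fails if it takes over 131 s, if anything falls off the work surface, if the arm or the gripper's body presses on something with over 40 N, if the wrist force passes 120 N, or if a joint passes its speed limit or range.

## Working session

There is one attempt and no reset: what is moved stays moved. The work goes in short steps, Python scripts to look and compute and a tool call to move; the robot and the scene stay as the last step left them, time stands still between calls to the robot, and variables do not carry over. Pictures are saved under pics/ and viewed, about 12 in all and at most 16, crops included, and the job is handed in when it is done.

Besides the shell and the picture viewer there is one more tool, called by a JSON object that holds its "op" and its "data". drive_tool: Moves the arm, as the interface text tells. Its arguments: {"type":"object","properties":{"steps":{"type":"string"},"claw":{"type":"number"},"newtons":{"type":"number"}},"required":["steps"]}

```bash
ls; mkdir -p pics
python3 - <<'E'
from cell import ctrl
import cv2
s=ctrl.read_state(); print({k:(v if k not in('tau','qd') else 0) for k,v in s.items()})
for c in ("scene","top"):
    im=ctrl.snapshot(c); cv2.imwrite(f"pics/{c}0.png",im[:,:,::-1]); p=ctrl.camera_params(c); print(c,p)
    for n in "sampling_tray tracking_tray vial_carton vial ring_scanner cell label_roll tape_measure fold_clip".split():
        try: print(n,[(round(d['score'],2),[round(x) for x in d['rect']]) for d in ctrl.boxes_of(c,n)])
        except Exception as e: print(n,e)
E
```

```text
pics
{'time': 0.0, 'qpos': array([ 1.04979891,  0.33391824,  0.03991171,  1.46624647, -0.01337482,
        1.34330966, -0.05849912]), 'qd': 0, 'tau': 0, 'ee_pos': array([ 0.26593009, -0.59274962,  0.3030291 ]), 'tcp_rot': array([-2.63658451e+00,  1.70683968e+00,  2.24691500e-03]), 'wrist_force': array([-0.32289998, -0.213505  ,  0.24672346]), 'moment': array([-0.00162261, -0.0168392 , -0.05108409]), 'grip_width': 0.08539587538538974}
scene {'K': array([[460.28715653,   0.        , 316.83279441],
       [  0.        , 460.28715653, 244.21408832],
       [  0.        ,   0.        ,   1.        ]]), 'R': array([[-5.11406291e-01, -8.59338726e-01,  7.48530019e-04],
       [-4.91546913e-01,  2.91812767e-01, -8.20504077e-01],
       [ 7.04872498e-01, -4.19978884e-01, -5.71640183e-01]]), 't': array([0.28776541, 0.26859168, 0.66602037])}
sampling_tray [(0.89, [463, 236, 63, 56])]
tracking_tray [(0.93, [240, 252, 82, 72])]
vial_carton [(0.73, [340, 206, 25, 16])]
vial [(0.71, [266, 365, 14, 27]), (0.59, [168, 261, 15, 19]), (0.47, [166, 302, 14, 25])]
ring_scanner [(0.93, [210, 314, 28, 26]),
[... 290 characters left out ...]
 , 492.54905662, 249.76270326],
       [  0.        ,   0.        ,   1.        ]]), 'R': array([[-0.13866584, -0.99033281, -0.00356509],
       [-0.96755365,  0.13624232, -0.21278619],
       [ 0.21121486, -0.02605676, -0.97709228]]), 't': array([0.09138718, 0.49196779, 1.01951849])}
sampling_tray []
tracking_tray [(0.92, [261, 222, 81, 89])]
vial_carton [(0.87, [380, 203, 53, 34])]
vial [(0.64, [225, 372, 12, 10]), (0.49, [188, 216, 10, 10])]
ring_scanner [(0.76, [204, 296, 16, 17])]
cell [(0.69, [194, 252, 23, 8]), (0.67, [380, 204, 49, 38])]
label_roll [(0.62, [331, 204, 28, 36]), (0.34, [457, 275, 82, 79])]
tape_measure [(0.71, [372, 156, 27, 28])]
fold_clip [(0.69, [333, 168, 19, 20])]
```

View pics/scene0.png

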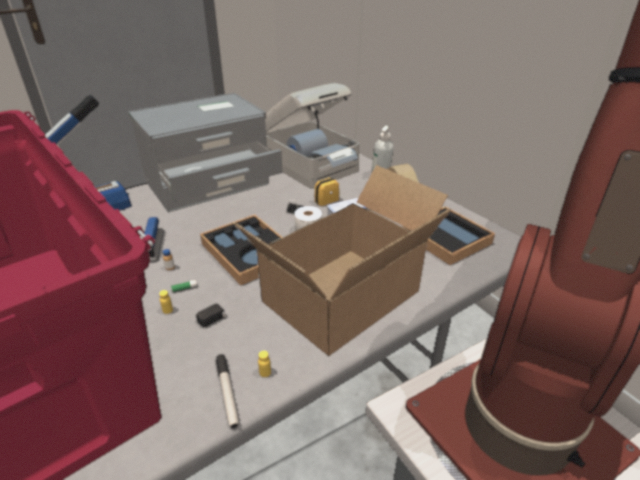

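View pics/top0.png

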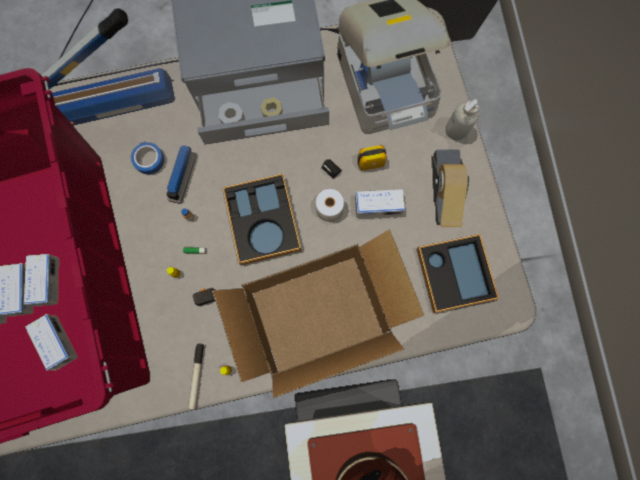

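The top view shows the tracking tray at (262,220), sampling tray at (457,273), carton (380,202), roll (330,204), vial with blue cap (186,213), AA cell (194,250), scanner (204,297), and the big box at (320,310). The two yellow vials are look-alikes.

```bash
cat > h.py <<'E'
import numpy as np, cv2
from cell import ctrl
def px(c,X):
    p=ctrl.camera_params(c); v=(np.atleast_2d(X)@p['R'].T+p['t'])@p['K'].T; return v[:,:2]/v[:,2:]
def ray(c,uv,z):
    p=ctrl.camera_params(c); o=-p['R'].T@p['t']; d=p['R'].T@np.linalg.inv(p['K'])@[*uv,1]; return o+d*(z-o[2])/d[2]
def crop(name,im,x0,y0,w,h,k):
    cv2.imwrite(name,cv2.resize(im[y0:y0+h,x0:x0+w,::-1],None,fx=k,fy=k,interpolation=cv2.INTER_CUBIC))
E
python3 - <<'E'
from h import *
im=cv2.imread('pics/top0.png')[:,:,::-1]
crop('pics/a.png',im,160,150,160,160,3.75) ; crop('pics/b.png',im,310,140,200,180,3.3)
print(px('top',[[0.266,-0.593,0.304],[0,0,0]]))
for n,uv,z in [('vial',(186,213),.046),('cell',(194,250),.014),('scan',(204,297),.021),('roll',(330,204),.05),('carton',(380,202),.043),('ttray',(262,220),.03),('stray',(457,273),.03),('tape',(372,157),.061),('clip',(332,168),.03)]:
    X=ray('top',uv,z); print(n,X.round(3),np.hypot(*X[:2]).round(3))
E
```

```text
[[722.23670575 305.03902949]
 [369.00409854 487.44183717]]
vial [0.628 0.317 0.046] 0.703
cell [0.549 0.314 0.014] 0.633
scan [0.439 0.299 0.021] 0.531
roll [ 0.602 -0.004  0.05 ] 0.602
carton [ 0.594 -0.116  0.043] 0.605
ttray [0.593 0.152 0.03 ] 0.612
stray [ 0.412 -0.259  0.03 ] 0.487
tape [ 0.695 -0.113  0.061] 0.704
clip [ 0.694 -0.022  0.03 ] 0.694
```

View pics/a.png

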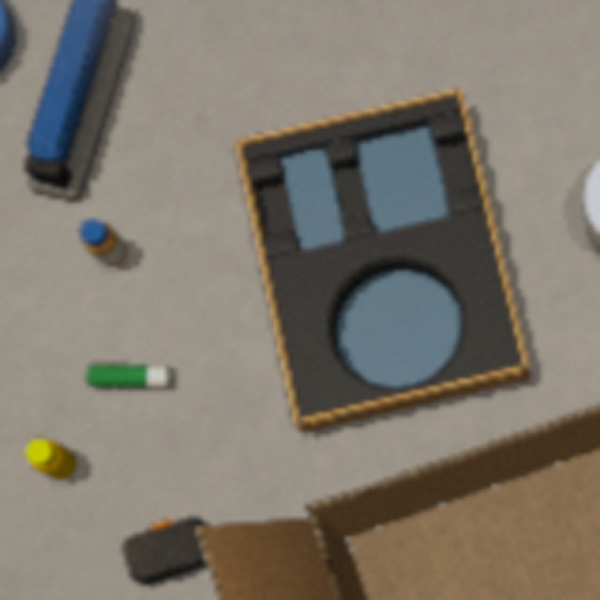

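View pics/b.png

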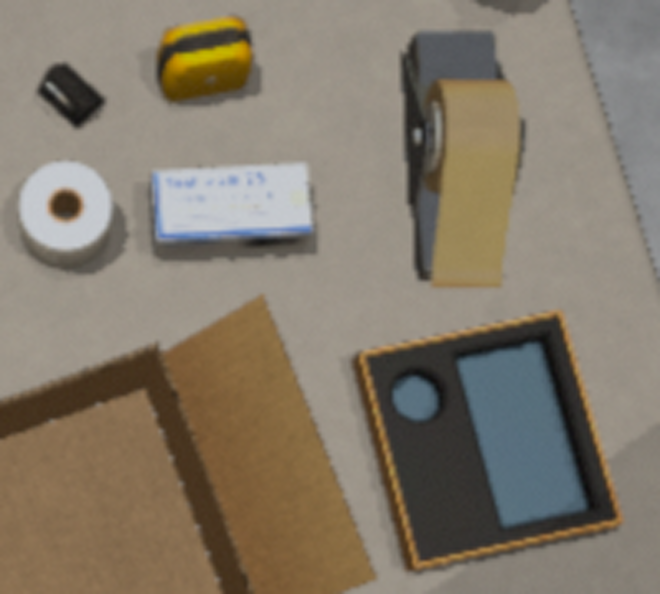

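Run:
```python
from h import *
im=cv2.imread('pics/scene0.png')[:,:,::-1]
crop('pics/c.png',im,150,200,200,160,4)
print('tip',ctrl.tip_reach)
def fit(c,uv,loc,z):
    W=np.array([ray(c,p,z)[:2] for p in uv]); L=np.array(loc)
    A=L-L.mean(0);B=W-W.mean(0); U,S,Vt=np.linalg.svd(A.T@B); R=(U@np.diag([1,np.linalg.det(U@Vt)])@Vt).T
    t=W.mean(0)-R@L.mean(0); yaw=np.arctan2(R[1,0],R[0,0]); print('  resid mm',((L@R.T+t-W)*1e3).round(1).tolist()); return t,yaw,R
a=lambda *p:[(160+x/3.75,150+y/3.75) for x,y in p]; b=lambda *p:[(310+x/3.3,140+y/3.3) for x,y in p]
# x left, y towards robot: TL=(+,-),TR=(-,-),BR=(-,+),BL=(+,+)
q=lambda w,h:[(w,-h),(-w,-h),(-w,h),(w,h)]
t,y,R=fit('top',a((238,143),(462,92),(527,374),(302,425)),q(.071,.091),.03); print('track',t.round(4),round(y,3))
for n,l in dict(roll=(0,.044),scan=(-.0225,-.046),cell=(.033,-.046)).items(): print(n,(R@l+t).round(4))
t,y,R=fit('top',b((358,352),(562,313),(622,522),(412,570)),q(.071,.074),.03); print('samp',t.round(4),round(y,3))
for n,l in dict(carton=(-.026,0),vial=(.038,-.038)).items(): print(n,(R@l+t).round(4))
# checks with pocket floors
print('roll floor',ray('top',a((398,327))[0],.006).round(4),'carton floor',ray('top',b((523,434))[0],.006).round(4))
# carton: local x,y with y along world +y (left): TL
t,y,R=fit('top',b((152,172),(309,163),(313,231),(156,239)),[(.025,.053),(.025,-.053),(-.025,-.053),(-.025,.053)],.043);print('carton obj',t.round(4),y)
print('vial',ray('top',a((95,232))[0],.046).round(4),'roll',ray('top',b((66,206))[0],.05).round(4))
c=a((88,375),(170,377)); print('cell ends',[ray('top',p,.010).round(4) for p in c])
c=a((125,560),(205,540)); print('scan',[ray('top',p,.015).round(4) for p in c])
```

```text
tip 0.0726
  resid mm [[-0.0, 0.6], [0.5, -1.3], [0.8, -2.6], [-1.3, 3.2]]
track [0.5968 0.1522] 1.67
roll [0.553  0.1478]
scan [0.6448 0.1344]
cell [0.6393 0.1896]
  resid mm [[-0.6, 0.1], [1.3, 0.2], [-1.6, 0.5], [0.9, -0.7]]
samp [ 0.413  -0.2616] 1.636
carton [ 0.4147 -0.2875]
vial [ 0.4484 -0.2212]
roll floor [0.558  0.1499 0.006 ] carton floor [ 0.4153 -0.2925  0.006 ]
  resid mm [[1.3, -0.5], [0.7, 1.2], [-1.0, -0.1], [-1.0, -0.7]]
carton obj [ 0.5958 -0.1174] -0.08771371626915937
vial [0.6306 0.3183 0.046 ] roll [ 0.606  -0.0043  0.05  ]
cell ends [array([0.5534, 0.3388, 0.01  ]), array([0.5452, 0.2897, 0.01  ])]
scan [array([0.4376, 0.3245, 0.015 ]), array([0.4428, 0.2767, 0.015 ])]
```

View pics/c.png

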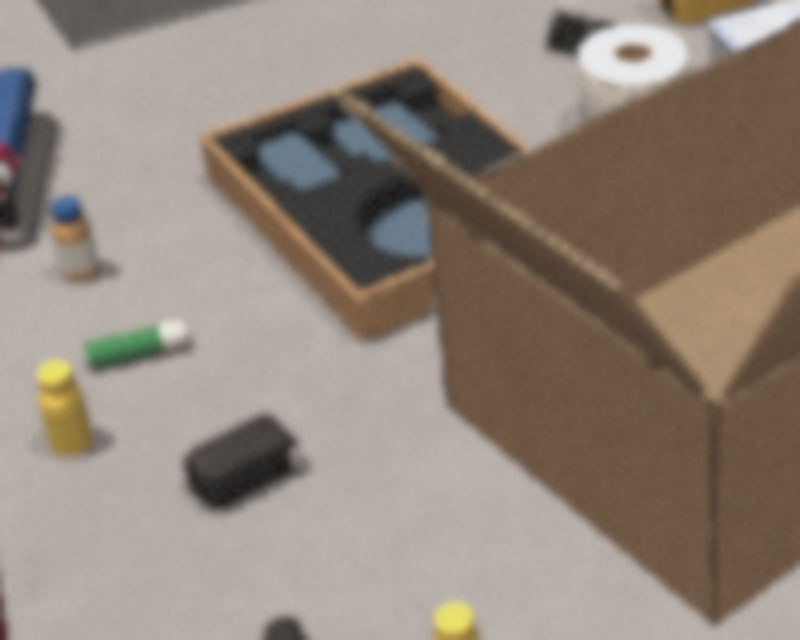

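Run:
```python
from h import *
c=lambda x,y:(150+x/4,200+y/4); a=lambda x,y:(160+x/3.75,150+y/3.75)
for n,p,z in [('botL',(190,492),0),('botM',(216,507),0),('botR',(300,468),0),('topL',(188,460),.018),('topM',(216,478),.018),('topFar',(268,417),.018),('topR',(297,438),.018),('vialbase',(77,272),0.003),('cellL',(90,355),.007),('cellR',(185,332),.007)]:
    print(n,ray('scene',c(*p),z).round(4))
for n,p,z in [('tL',(123,548),.018),('bL',(137,583),.0),('tR hid',(200,568),.0),('orange',(163,525),.02)]: print(n,ray('top',a(*p),z).round(4))
P=[(lambda q:q['K']@np.c_[q['R'],q['t']])(ctrl.camera_params(k)) for k in('top','scene')]
for u,v in [((212.5,290),c(345,97)),((240,381),c(635,290)),((272,373),c(715,398)),((243,286),c(435,190)),((261,222),(238,250))]:
    X=cv2.triangulatePoints(P[0],P[1],np.array(u,float),np.array(v,float))[:,0]; print('flap',(X[:3]/X[3]).round(3))
```

```text
botL [0.4452 0.3244 0.    ]
botM [0.43   0.3174 0.    ]
botR [0.4343 0.2753 0.    ]
topL [0.4464 0.3222 0.018 ]
topM [0.4288 0.3152 0.018 ]
topFar [0.4552 0.2807 0.018 ]
topR [0.4348 0.2744 0.018 ]
vialbase [0.6307 0.3227 0.003 ]
cellL [0.5554 0.3371 0.007 ]
cellR [0.5486 0.2909 0.007 ]
tL [0.4444 0.3244 0.018 ]
bL [0.4252 0.3224 0.    ]
tR hid [0.4289 0.2843 0.    ]
orange [0.4543 0.2994 0.02  ]
flap [0.421 0.24  0.201]
flap [0.251 0.204 0.202]
flap [0.259 0.159 0.125]
flap [0.433 0.196 0.13 ]
flap [0.6   0.166 0.009]
```

```bash
cat >> h.py <<'E'
from scipy.spatial.transform import Rotation as Ro
def go(*targets,yaw0=None):
    """targets: (x,y,z,jaw angle) of TCP, tool down; prints rows from the present pose"""
    s=ctrl.read_state(); R=Ro.from_rotvec(s['tcp_rot']); p=np.array(s['ee_pos'])
    print('t',round(s['time'],2),'p',p.round(4),'w',round(s['grip_width'],4),'tip',ctrl.tip_reach,'F',s['wrist_force'].round(1),'q',np.round(s['qpos'],2))
    for x,y,z,a in targets:
        xa=R.as_matrix()[:,0]; c=np.arctan2(xa[1],xa[0]); a=c+(a-c+np.pi/2)%np.pi-np.pi/2
        ca,sa=np.cos(a),np.sin(a); T=Ro.from_matrix([[ca,sa,0],[sa,-ca,0],[0,0,-1]])
        d=R.inv().apply(np.array([x,y,z])-p); r=(R.inv()*T).as_rotvec()
        n=max(np.linalg.norm(d)/.0625,np.linalg.norm(r)/.1867)
        print(*(round(v,4) for v in d),*(round(v,3) for v in r),' rows>=%.1f'%n)
E
python3 -c "
from h import *
go((.5958,-.1174,.30,-.088),(.5958,-.1174,.2,-.088))"
```

```text
t 1.0 p [ 0.2661 -0.593   0.3039] w 0.0856 tip 0.0726 F [-0.8 -0.4 -0.6] q [ 1.05  0.33  0.04  1.47 -0.01  1.34 -0.06]
-0.299 -0.4955 0.0039 -0.0 -0.0 -1.061  rows>=9.3
-0.299 -0.4955 0.1039 -0.0 -0.0 -1.061  rows>=9.4
```

{"op": "drive_tool", "data": {"steps": "-0.299 -0.4955 0.004 0 0 -1.061;-0.299 -0.4955 0.004 0 0 -1.061;-0.299 -0.4955 0.004 0 0 -1.061;-0.299 -0.4955 0.004 0 0 -1.061;-0.299 -0.4955 0.004 0 0 -1.061;-0.299 -0.4955 0.004 0 0 -1.061;-0.299 -0.4955 0.004 0 0 -1.061;-0.299 -0.4955 0.004 0 0 -1.061;-0.299 -0.4955 0.004 0 0 -1.061;-0.299 -0.4955 0.004 0 0 -1.061;-0.299 -0.4955 0.08 0 0 -1.061;-0.299 -0.4955 0.104 0 0 -1.061", "claw": 78, "newtons": 40}}

```text
time: 2.5
ee_pos: [0.5948, -0.1179, 0.1974]
tcp_rot: [3.138, -0.139, -0.003]
wrist_force: [-1.1, 1.4, -0.4]
grip_width: 0.0667
```

```bash
python3 -c "
from h import *
go((.5958,-.1174,.12,-.088),(.5958,-.1174,.098,-.088))
im=ctrl.snapshot('scene'); u=px('scene',[[.5958,-.1174,.15]])[0].astype(int); print(u)
crop('pics/d.png',im,u[0]-70,u[1]-60,140,110,5)"
```

```text
t 2.5 p [ 0.5948 -0.1179  0.1974] w 0.0667 tip 0.0726 F [-1.1  1.4 -0.4] q [ 0.46  0.36 -0.42  1.68  0.16  1.14 -0.09]
0.0011 -0.0006 0.0774 0.0 0.002 -0.0  rows>=1.2
0.0012 -0.0006 0.0994 0.0 0.002 -0.0  rows>=1.6
[353 164]
```

View pics/d.png

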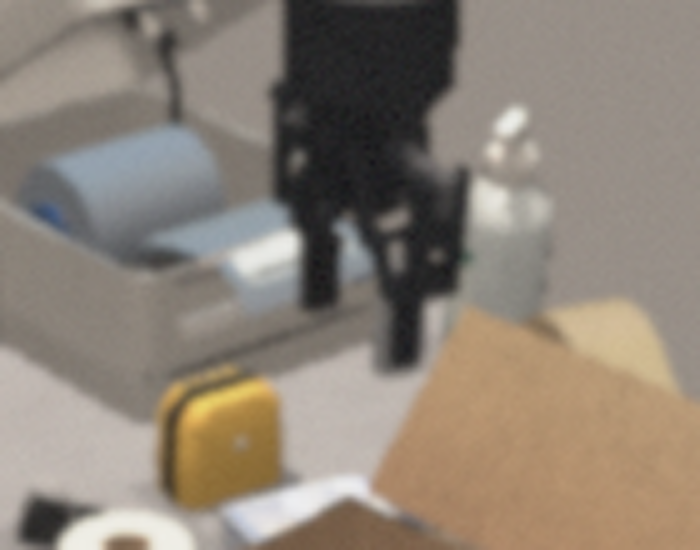

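```bash
python3 -c "
from h import *
for L in (.060,.066,.0726,.08):
  z=.1974-L; d=.0393*np.array([1,-.088]); c=np.array([.5948,-.1179])
  print(L,px('scene',[[*(c+d),z],[*(c-d),z]]).round(1).tolist())"
```

```text
0.06 [[345.6, 163.1], [362.6, 176.7]]
0.066 [[345.5, 165.4], [362.4, 179.1]]
0.0726 [[345.4, 168.0], [362.3, 181.8]]
0.08 [[345.3, 170.8], [362.1, 184.7]]
```

{"op": "drive_tool", "data": {"steps": "0.001 -0.0005 0.06 0 0.002 0;0.001 -0.0005 0.107 0 0.002 0;0.001 -0.0005 0.107 0 0.002 0"}}

```text
time: 2.92
ee_pos: [0.5947, -0.1174, 0.0905]
tcp_rot: [-3.138, 0.139, 0.007]
wrist_force: [0.9, -1.2, 0.3]
grip_width: 0.0662
```

{"op": "drive_tool", "data": {"steps": "0 0 0 0 0 0;0 0 0 0 0 0;0 0 0 0 0 0;0 0 0 0 0 0;0 0 0 0 0 0;0 0 -0.02 0 0 0;0 0 -0.06 0 0 0", "claw": 30, "newtons": 50}}

```text
time: 3.8
ee_pos: [0.5959, -0.1168, 0.1538]
tcp_rot: [-3.138, 0.138, -0.0]
wrist_force: [0.9, 0.3, -0.6]
grip_width: 0.0491
```

```bash
python3 -c "
from h import *
go((.5958,-.1174,.32,-.088),(.4147,-.2875,.32,1.636),(.4147,-.2875,.115,1.636))
im=ctrl.snapshot('scene'); u=px('scene',[[.5958,-.1174,.10]])[0].astype(int); print(u)
crop('pics/e.png',im,u[0]-60,u[1]-70,120,110,5)"
```

```text
t 3.8 p [ 0.5959 -0.1168  0.1538] w 0.0491 tip 0.0726 F [ 0.9  0.3 -0.6] q [ 0.46  0.4  -0.41  1.72  0.18  1.06 -0.11]
-0.0001 0.0005 -0.1662 -0.0 -0.0 0.0  rows>=2.7
-0.1656 0.1858 -0.1662 -0.0 0.0 1.418  rows>=7.6
-0.1656 0.1859 0.0388 -0.0 0.0 1.418  rows>=7.6
[352 184]
```

View pics/e.png

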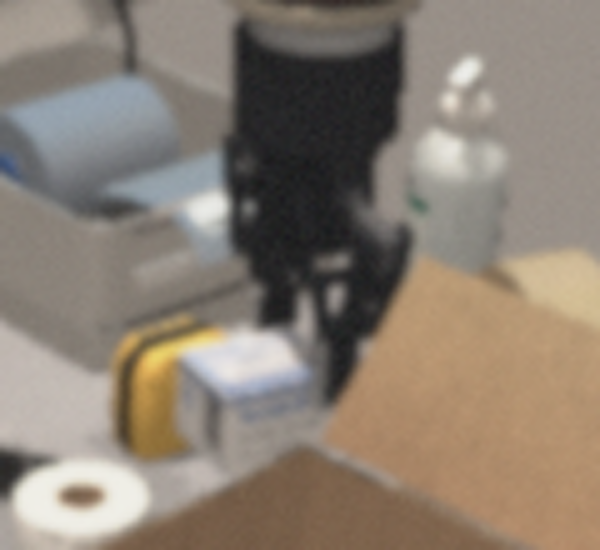

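{"op": "drive_tool", "data": {"steps": "0 0 -0.06 0 0 0;0 0 -0.12 0 0 0;0 0.001 -0.176 0 0 0;-0.1656 0.1858 -0.176 0 0 1.418;-0.1656 0.1858 -0.176 0 0 1.418;-0.1656 0.1858 -0.176 0 0 1.418;-0.1656 0.1858 -0.176 0 0 1.418;-0.1656 0.1858 -0.176 0 0 1.418;-0.1656 0.1858 -0.176 0 0 1.418;-0.1656 0.1858 -0.176 0 0 1.418;-0.1656 0.1858 -0.176 0 0 1.418;-0.1656 0.1858 -0.176 0 0 1.418"}}

```text
time: 5.35
ee_pos: [0.4151, -0.2872, 0.33]
tcp_rot: [-2.292, 2.146, -0.005]
wrist_force: [0.1, -0.5, -0.7]
grip_width: 0.0488
```

```bash
python3 -c "
from h import *
go((.4147,-.2875,.14,1.636),(.4147,-.2875,.098,1.636))"
```

```text
t 5.35 p [ 0.4151 -0.2872  0.33  ] w 0.0488 tip 0.0726 F [ 0.1 -0.5 -0.7] q [ 0.72  0.03 -0.21  1.76  0.01  1.34 -0.99]
0.0001 0.001 0.19 -0.003 -0.001 0.001  rows>=3.0
0.0 0.0012 0.232 -0.003 -0.001 0.001  rows>=3.7
```

{"op": "drive_tool", "data": {"steps": "0 0.001 0.06 0 0 0;0 0.001 0.12 0 0 0;0 0.001 0.175 0 0 0;0 0.001 0.195 0 0 0;0 0.001 0.215 0 0 0;0 0.001 0.225 0 0 0;0 0.001 0.232 0 0 0;0 0.001 0.232 0 0 0"}}

```text
time: 6.35
ee_pos: [0.4152, -0.2875, 0.1001]
tcp_rot: [-2.292, 2.146, -0.004]
wrist_force: [-13.5, 11.1, 35.9]
grip_width: 0.0488
```

```bash
python3 -c "
from h import *
im=ctrl.snapshot('scene'); im2=ctrl.snapshot('top')
A=cv2.resize(im[180:280,400:520],None,fx=3.3,fy=3.3,interpolation=2);B=cv2.resize(im2[210:310,400:520],None,fx=3.3,fy=3.3,interpolation=2)
cv2.imwrite('pics/f.png',np.hstack([A,B])[:,:,::-1])
go((.4147,-.2875,.11,1.636))"
```

```text
t 6.45 p [ 0.4153 -0.2874  0.1002] w 0.0488 tip 0.0726 F [-13.2  10.2  35.3] q [ 0.71  0.26 -0.21  2.02  0.07  0.86 -1.05]
0.0 0.0005 -0.0099 -0.003 -0.001 0.001  rows>=0.2
```

View pics/f.png

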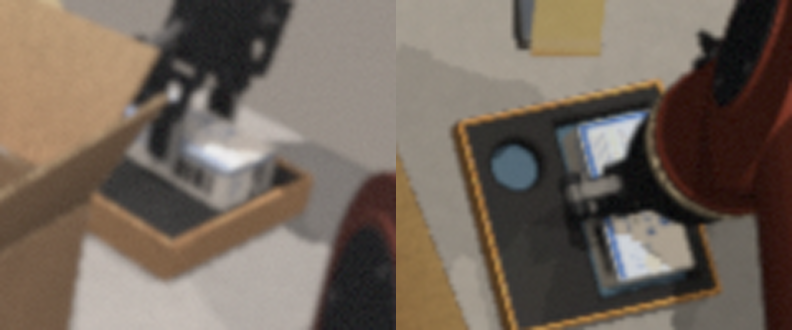

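```bash
python3 -c "
from h import *
s=ctrl.read_state(); print(s['moment'],s['wrist_force'])"
```

```text
[ 1.90040491  2.50804981 -0.27441489] [-13.20398704  10.1805543   35.27409787]
```

{"op": "drive_tool", "data": {"steps": "0 0 -0.02 0 0 0;0 0 -0.035 0 0 0;0 0 -0.035 0 0 0"}}

```text
time: 6.82
ee_pos: [0.4153, -0.2881, 0.1331]
tcp_rot: [-2.291, 2.147, -0.007]
wrist_force: [-0.0, 0.3, -1.0]
grip_width: 0.0485
```

```bash
cat >> h.py <<'E'
def boxw(im,c,x,y,z,yaw,hx,hy,h,col,lc=(0,0)):
    Rz=np.array([[np.cos(yaw),-np.sin(yaw)],[np.sin(yaw),np.cos(yaw)]])
    for zz in ([z,z+h] if h else [z]):
        P=[[*(Rz@[lc[0]+a*hx,lc[1]+b*hy]+[x,y]),zz] for a,b in((1,1),(1,-1),(-1,-1),(-1,1))]
        cv2.polylines(im,[(px(c,P)*16*K-np.array(O)*16*K).astype(np.int32)],True,col,1,cv2.LINE_AA,4)
K=1;O=(0,0)
E
python3 - <<'E'
import h; from h import *
go((.4147,-.2875,.11,1.636)); s=ctrl.read_state(); print(s['moment'])
out=[]
for c,o in (('scene',(400,170)),('top',(400,200))):
    im=ctrl.snapshot(c); h.K=3.3; h.O=o
    I=np.ascontiguousarray(cv2.resize(im[o[1]:o[1]+120,o[0]:o[0]+120],None,fx=3.3,fy=3.3,interpolation=2))
    p=s['ee_pos']; boxw(I,c,p[0],p[1],p[2]-.0905,1.636,.025,.053,.043,(255,0,0))
    boxw(I,c,.413,-.2616,.026,1.636,.032,.06,0,(0,255,0),(-.026,0)); boxw(I,c,.413,-.2616,.03,1.636,.071,.074,0,(0,255,255))
    out.append(I)
cv2.imwrite('pics/g.png',np.hstack(out)[:,:,::-1])
E
```

```text
t 6.83 p [ 0.4153 -0.2881  0.1331] w 0.0485 tip 0.0726 F [-0.   0.3 -1. ] q [ 0.71  0.22 -0.21  2.    0.06  0.93 -1.03]
-0.0007 0.0006 0.0231 -0.004 -0.002 -0.0  rows>=0.4
[ 0.0016892   0.00264516 -0.01413831]
```

View pics/g.png

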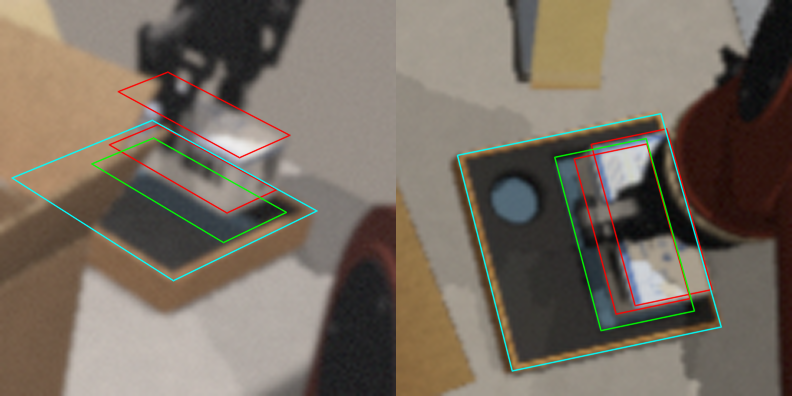

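```bash
python3 -c "
from h import *
for u in ((423,318),(388,232),(385,330),(357,247)):
  for z in (.13,.17,.2): print(u,z,ray('top',u,z).round(3),end=' ')
  print()
P=[(lambda q:q['K']@np.c_[q['R'],q['t']])(ctrl.camera_params(k)) for k in('top','scene')]
for u,v in [((388,232),(371,170)),((423,318),(446,212))]:
    X=cv2.triangulatePoints(P[0],P[1],np.array(u,float),np.array(v,float))[:,0]; print('flap',(X[:3]/X[3]).round(3))
"
```

```text
(423, 318) 0.13 [ 0.321 -0.147  0.13 ] (423, 318) 0.17 [ 0.319 -0.139  0.17 ] (423, 318) 0.2 [ 0.318 -0.133  0.2  ] 
(388, 232) 0.13 [ 0.502 -0.108  0.13 ] (388, 232) 0.17 [ 0.493 -0.102  0.17 ] (388, 232) 0.2 [ 0.485 -0.097  0.2  ] 
(385, 330) 0.13 [ 0.309 -0.07   0.13 ] (385, 330) 0.17 [ 0.307 -0.065  0.17 ] (385, 330) 0.2 [ 0.306 -0.061  0.2  ] 
(357, 247) 0.13 [ 0.48  -0.041  0.13 ] (357, 247) 0.17 [ 0.471 -0.037  0.17 ] (357, 247) 0.2 [ 0.465 -0.034  0.2  ] 
flap [ 0.493 -0.095  0.184]
flap [ 0.321 -0.14   0.158]
```

{"op": "drive_tool", "data": {"steps": "-0.0007 0.0006 0.02 0 0 0;-0.0007 0.0006 0.028 0 0 0;-0.0007 0.0006 0.0305 0 0 0;-0.0007 0.0006 0.0305 0 0 0"}}

```text
time: 7.42
ee_pos: [0.4139, -0.2869, 0.1011]
tcp_rot: [-2.291, 2.147, -0.002]
wrist_force: [0.7, 0.4, -0.2]
grip_width: 0.0489
```

{"op": "drive_tool", "data": {"steps": "0 0 0.002 0 0 0;0 0 0.002 0 0 0"}}

```text
time: 7.68
ee_pos: [0.4142, -0.2871, 0.1003]
tcp_rot: [-2.291, 2.148, -0.004]
wrist_force: [-5.0, 3.2, 12.7]
grip_width: 0.0489
```

{"op": "drive_tool", "data": {"steps": "0 0 0 0 0 0;0 0 0 0 0 0;0 0 0 0 0 0;0 0 0 0 0 0;0 0 -0.04 0 0 0;0 0 -0.09 0 0 0;0 0 -0.15 0 0 0;0 0 -0.21 0 0 0;0 0 -0.23 0 0 0", "claw": 74}}

```text
time: 8.8
ee_pos: [0.4143, -0.2873, 0.3333]
tcp_rot: [-2.291, 2.147, -0.011]
wrist_force: [0.5, -0.5, -0.9]
grip_width: 0.0632
```

Run:
```python
import h; from h import *
go((.602,-.0043,.33,-.0),(.602,-.0043,.2,-.0))
out=[]
for c,o in (('scene',(410,180)),('top',(405,205))):
    im=ctrl.snapshot(c); h.K=3.3; h.O=o
    I=np.ascontiguousarray(cv2.resize(im[o[1]:o[1]+110,o[0]:o[0]+110],None,fx=3.3,fy=3.3,interpolation=2))
    boxw(I,c,.413,-.2616,.006,1.636,.025,.053,.043,(255,0,0),(-.026,0))
    out.append(I)
cv2.imwrite('pics/i.png',np.hstack(out)[:,:,::-1])
```

```text
t 8.8 p [ 0.4143 -0.2873  0.3333] w 0.0632 tip 0.0726 F [ 0.5 -0.5 -0.9] q [ 0.73  0.03 -0.21  1.76  0.01  1.34 -0.99]
-0.2702 -0.2056 0.0036 -0.002 -0.008 -1.506  rows>=8.1
-0.2707 -0.2048 0.1336 -0.002 -0.008 -1.506  rows>=8.1
```

View pics/i.png

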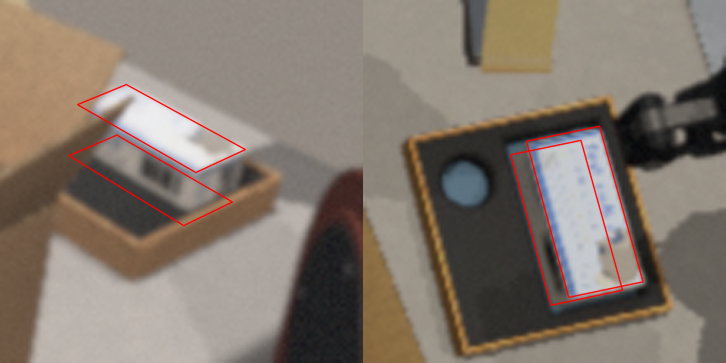

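Run:
```python
from h import *
go((.605,-.0043,.33,.35),(.605,-.0043,.15,.35))
```

```text
t 8.9 p [ 0.4142 -0.2873  0.3318] w 0.0633 tip 0.0726 F [0.3 0.  0.3] q [ 0.73  0.03 -0.21  1.76  0.01  1.34 -0.99]
-0.27 -0.2087 0.0021 -0.007 0.001 1.286  rows>=6.9
-0.2706 -0.2077 0.1821 -0.007 0.001 1.286  rows>=6.9
```

```bash
python3 - <<'E'
s=open('h.py').read()
s=s.replace("a=c+(a-c+np.pi/2)%np.pi-np.pi/2","a=min([a+k*np.pi for k in range(-3,4) if abs(a+k*np.pi-np.arctan2(y,x))<2.0],key=lambda v:abs(v-np.arctan2(y,x)-s['qpos'][6]))")
open('h.py','w').write(s)
E
python3 -c "
from h import *
go((.605,-.0043,.33,.3),(.605,-.0043,.15,.3))"
```

```text
t 8.9 p [ 0.4142 -0.2873  0.3318] w 0.0633 tip 0.0726 F [0.3 0.  0.3] q [ 0.73  0.03 -0.21  1.76  0.01  1.34 -0.99]
-0.27 -0.2087 0.0021 -0.001 -0.008 -1.806  rows>=9.7
-0.2706 -0.2077 0.1821 -0.001 -0.008 -1.806  rows>=9.7
```

{"op": "drive_tool", "data": {"steps": "-0.27 -0.2087 0.002 0 0 -1.806;-0.27 -0.2087 0.002 0 0 -1.806;-0.27 -0.2087 0.002 0 0 -1.806;-0.27 -0.2087 0.002 0 0 -1.806;-0.27 -0.2087 0.002 0 0 -1.806;-0.27 -0.2087 0.002 0 0 -1.806;-0.27 -0.2087 0.002 0 0 -1.806;-0.27 -0.2087 0.002 0 0 -1.806;-0.27 -0.2087 0.06 0 0 -1.806;-0.27 -0.2082 0.12 0 0 -1.806;-0.2706 -0.2077 0.182 0 -0.008 -1.806;-0.2706 -0.2077 0.182 0 -0.008 -1.806", "claw": 96}}

```text
time: 10.4
ee_pos: [0.5998, -0.0037, 0.1417]
tcp_rot: [-3.099, -0.469, 0.022]
wrist_force: [-0.4, -0.1, 1.0]
grip_width: 0.0818
```

```bash
python3 -c "
from h import *
go((.605,-.0043,.088,.3))"
```

```text
t 10.4 p [ 0.5998 -0.0037  0.1417] w 0.0818 tip 0.0726 F [-0.4 -0.1  1. ] q [ 0.41  0.44 -0.59  1.73  0.27  1.06  0.03]
0.0055 0.0026 0.0536 -0.009 0.013 0.0  rows>=0.9
```

{"op": "drive_tool", "data": {"steps": "0.0055 0.002 0.01 -0.009 0.013 0;0.0055 0.0025 0.03 -0.009 0.013 0;0.0055 0.0025 0.0536 -0.009 0.013 0;0.0055 0.0025 0.0536 -0.009 0.013 0"}}

```text
time: 10.9
ee_pos: [0.6086, -0.0041, 0.0928]
tcp_rot: [3.104, 0.469, 0.014]
wrist_force: [0.3, 0.2, 0.7]
grip_width: 0.0819
```

{"op": "drive_tool", "data": {"steps": "0 0 0 0 0 0;0 0 0 0 0 0;0 0 0 0 0 0;0 0 0 0 0 0;0 0 0 0 0 0;0 0 -0.03 0 0 0;0 0 -0.08 0 0 0;0 0 -0.12 0 0 0;0 0 -0.12 0 0 0", "claw": 50, "newtons": 50}}

```text
time: 12.02
ee_pos: [0.6097, -0.0035, 0.218]
tcp_rot: [3.102, 0.469, 0.028]
wrist_force: [-0.6, -1.5, -0.1]
grip_width: 0.0615
```

```bash
python3 -c "
from h import *
go((.554,.148,.21,1.67),(.554,.148,.15,1.67))"
```

```text
t 12.03 p [ 0.6097 -0.0035  0.218 ] w 0.0615 tip 0.0726 F [-0.6 -1.5 -0.1] q [ 0.43  0.37 -0.62  1.66  0.23  1.17  0.06]
-0.0086 -0.1613 0.0068 0.017 -0.01 -1.37  rows>=7.3
-0.0096 -0.1617 0.0668 0.017 -0.01 -1.37  rows>=7.3
```

{"op": "drive_tool", "data": {"steps": "-0.0086 -0.1613 0.007 0.017 -0.01 -1.37;-0.0086 -0.1613 0.007 0.017 -0.01 -1.37;-0.0086 -0.1613 0.007 0.017 -0.01 -1.37;-0.0086 -0.1613 0.007 0.017 -0.01 -1.37;-0.0086 -0.1613 0.007 0.017 -0.01 -1.37;-0.0086 -0.1613 0.007 0.017 -0.01 -1.37;-0.0086 -0.1613 0.007 0.017 -0.01 -1.37;-0.0086 -0.1613 0.007 0.017 -0.01 -1.37;-0.009 -0.1615 0.067 0.017 -0.01 -1.37;-0.009 -0.1615 0.067 0.017 -0.01 -1.37;-0.009 -0.1615 0.067 0.017 -0.01 -1.37"}}

```text
time: 13.4
ee_pos: [0.5526, 0.1482, 0.1471]
tcp_rot: [-2.105, -2.325, 0.006]
wrist_force: [0.4, 0.4, -0.1]
grip_width: 0.0614
```

Run:
```python
import h; from h import *
go((.554,.148,.105,1.67),(.554,.148,.099,1.67)); p=ctrl.read_state()['ee_pos']
out=[]
for c,o in (('scene',(185,185)),('top',(205,165))):
    im=ctrl.snapshot(c); h.K=3.3; h.O=o
    I=np.ascontiguousarray(cv2.resize(im[o[1]:o[1]+110,o[0]:o[0]+110],None,fx=3.3,fy=3.3,interpolation=2))
    boxw(I,c,.5968,.1522,.03,1.67,.071,.091,0,(0,255,255))
    th=np.linspace(0,6.28,40)
    for (x,y),r,zz,col in (((.553,.1478),.0385,.026,(0,255,0)),(p[:2],.0315,p[2]-.091,(255,0,0)),(p[:2],.0315,p[2]-.041,(255,0,0))):
        P=np.c_[x+r*np.cos(th),y+r*np.sin(th),0*th+zz]; cv2.polylines(I,[((px(c,P)-o)*3.3).astype(int)],True,col,1)
    out.append(I)
cv2.imwrite('pics/j.png',np.hstack(out)[:,:,::-1])
```

```text
t 13.4 p [0.5526 0.1482 0.1471] w 0.0614 tip 0.0726 F [ 0.4  0.4 -0.1] q [ 0.39  0.47 -0.89  1.79  0.4   1.08  1.02]
-0.0004 0.0016 0.0421 -0.007 -0.001 0.0  rows>=0.7
-0.0004 0.0017 0.0481 -0.007 -0.001 0.0  rows>=0.8
```

View pics/j.png

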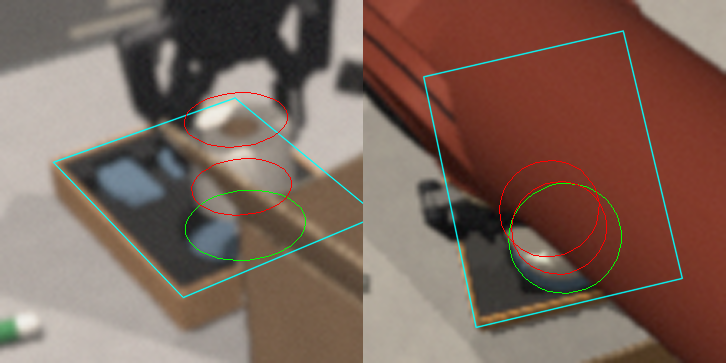

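{"op": "drive_tool", "data": {"steps": "0 0.0015 0.02 -0.007 0 0;0 0.0015 0.035 -0.007 0 0;0 0.0015 0.045 -0.007 0 0;0 0.0015 0.05 -0.007 0 0;0 0.0015 0.05 -0.007 0 0;0 0.0015 0.05 -0.007 0 0"}}

```text
time: 14.25
ee_pos: [0.5538, 0.1478, 0.1008]
tcp_rot: [2.108, 2.326, -0.003]
wrist_force: [-23.2, -11.1, 56.4]
grip_width: 0.0618
```

{"op": "drive_tool", "data": {"steps": "0 0 -0.003 0 0 0;0 0 -0.003 0 0 0"}}

```text
time: 14.5
ee_pos: [0.554, 0.1478, 0.101]
tcp_rot: [2.108, 2.327, 0.001]
wrist_force: [-6.9, -3.6, 18.7]
grip_width: 0.0612
```

{"op": "drive_tool", "data": {"steps": "0 0 0 0 0 0;0 0 0 0 0 0;0 0 0 0 0 0;0 0 0 0 0 0;0 0 0 0 0 0;0 0 -0.02 0 0 0;0 0 -0.05 0 0 0;0 0 -0.10 0 0 0;0 0 -0.15 0 0 0;0 0 -0.20 0 0 0;0 0 -0.20 0 0 0", "claw": 94}}

```text
time: 15.88
ee_pos: [0.5546, 0.1491, 0.3044]
tcp_rot: [2.105, 2.326, 0.01]
wrist_force: [0.3, -0.1, -0.2]
grip_width: 0.0805
```

Run:
```python
from h import *
go((.442,.299,.31,.14),(.442,.299,.2,.14))
```

```text
t 15.88 p [0.5546 0.1491 0.3044] w 0.0805 tip 0.0726 F [ 0.3 -0.1 -0.2] q [ 0.46  0.31 -0.97  1.62  0.26  1.34  1.13]
0.1604 -0.0971 -0.0062 0.005 -0.007 1.531  rows>=8.2
0.1602 -0.098 0.1038 0.005 -0.007 1.531  rows>=8.2
```

{"op": "drive_tool", "data": {"steps": "0.1604 -0.1 -0.006 0.005 -0.007 1.531;0.1604 -0.1 -0.006 0.005 -0.007 1.531;0.1604 -0.1 -0.006 0.005 -0.007 1.531;0.1604 -0.1 -0.006 0.005 -0.007 1.531;0.1604 -0.1 -0.006 0.005 -0.007 1.531;0.1604 -0.1 -0.006 0.005 -0.007 1.531;0.1604 -0.1 -0.006 0.005 -0.007 1.531;0.1604 -0.1 -0.006 0.005 -0.007 1.531;0.1604 -0.1 -0.006 0.005 -0.007 1.531;0.1602 -0.1005 0.05 0.005 -0.007 1.531;0.1602 -0.101 0.104 0.005 -0.007 1.531;0.1602 -0.101 0.104 0.005 -0.007 1.531", "claw": 62}}

```text
time: 17.38
ee_pos: [0.4351, 0.2958, 0.1922]
tcp_rot: [3.13, 0.219, -0.022]
wrist_force: [0.3, -0.0, 0.3]
grip_width: 0.0528
```

Run:
```python
import h; from h import *
go((.442,.302,.12,.14),(.442,.302,.075,.14)); p=ctrl.read_state()['ee_pos']
out=[]
for c,o in (('scene',(160,230)),('top',(205,165))):
    im=ctrl.snapshot(c); h.K=4; h.O=o
    I=np.ascontiguousarray(cv2.resize(im[o[1]:o[1]+120,o[0]:o[0]+100],None,fx=4,fy=4,interpolation=2))
    if c=='scene':
        boxw(I,c,.442,.299,0,-1.43,.0245,.015,.021,(255,0,0))
    else:
        th=np.linspace(0,6.28,40)
        for (x,y),r,zz,col in (((.553,.1478),.0385,.026,(0,255,0)),((.553,.1478),.0315,.056,(255,0,0))):
            P=np.c_[x+r*np.cos(th),y+r*np.sin(th),0*th+zz]; cv2.polylines(I,[((px(c,P)-o)*4).astype(int)],True,col,1)
    out.append(I)
cv2.imwrite('pics/k.png',np.hstack(out)[:,:,::-1])
```

```text
t 17.38 p [0.4351 0.2958 0.1922] w 0.0528 tip 0.0726 F [ 0.3 -0.   0.3] q [ 0.06  0.29 -0.84  1.86  0.23  1.11 -0.73]
0.0088 -0.0054 0.072 0.003 0.014 -0.0  rows>=1.2
0.0094 -0.0055 0.117 0.003 0.014 -0.0  rows>=1.9
```

View pics/k.png

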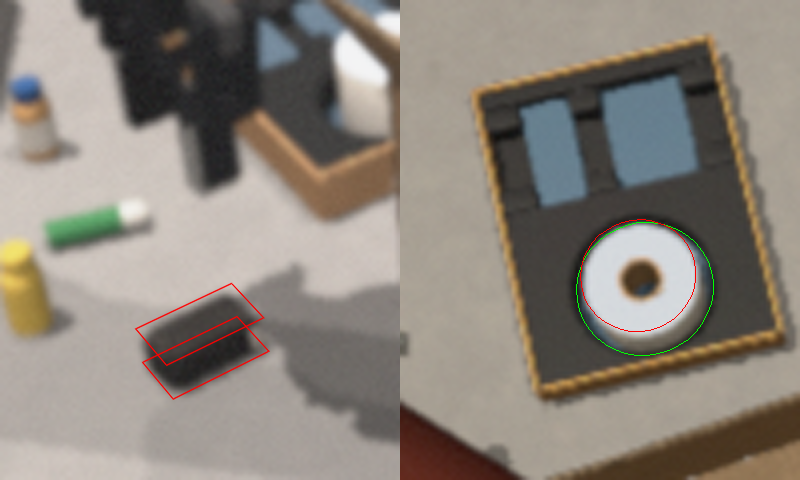

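{"op": "drive_tool", "data": {"steps": "0.009 -0.0055 0.03 0.003 0.014 0;0.009 -0.0055 0.07 0.003 0.014 0;0.009 -0.0055 0.1 0.003 0.014 0;0.0095 -0.0055 0.117 0.003 0.014 0;0.0095 -0.0055 0.117 0.003 0.014 0;0.0095 -0.0055 0.117 0.003 0.014 0"}}

```text
time: 18.23
ee_pos: [0.4459, 0.3045, 0.0797]
tcp_rot: [-3.13, -0.218, -0.013]
wrist_force: [0.3, -0.1, 0.2]
grip_width: 0.0533
```

{"op": "drive_tool", "data": {"steps": "0 0 0 0 0 0;0 0 0 0 0 0;0 0 0 0 0 0;0 0 0 0 0 0;0 0 0 0 0 0;0 0 0 0 0 0", "claw": 15, "newtons": 40}}

```text
time: 18.98
ee_pos: [0.4455, 0.3042, 0.0793]
tcp_rot: [-3.131, -0.218, -0.012]
wrist_force: [-0.7, -2.0, 7.5]
grip_width: 0.0279
```

Run:
```python
from h import *
go((.442,.302,.31,.14),(.6448,.1344,.31,1.67))
```

```text
t 18.98 p [0.4455 0.3042 0.0793] w 0.0279 tip 0.0726 F [-0.7 -2.   7.5] q [-0.03  0.45 -0.76  1.93  0.4   0.9  -0.86]
-0.0019 0.001 -0.2307 -0.003 -0.008 -0.001  rows>=3.7
0.1758 0.1951 -0.2298 -0.009 -0.004 1.61  rows>=8.6
```

{"op": "drive_tool", "data": {"steps": "0 0 -0.04 0 0 0;0 0 -0.1 0 0 0;0 0 -0.16 0 0 0;0.1758 0.2 -0.16 -0.009 -0.004 1.61;0.1758 0.2 -0.16 -0.009 -0.004 1.61;0.1758 0.2 -0.16 -0.009 -0.004 1.61;0.1758 0.2 -0.16 -0.009 -0.004 1.61;0.1758 0.2 -0.16 -0.009 -0.004 1.61;0.1758 0.2 -0.16 -0.009 -0.004 1.61;0.1758 0.2 -0.16 -0.009 -0.004 1.61;0.1758 0.2 -0.16 -0.009 -0.004 1.61;0.1758 0.2 -0.16 -0.009 -0.004 1.61"}}

```text
time: 20.48
ee_pos: [0.6457, 0.1296, 0.2391]
tcp_rot: [2.324, -2.112, -0.001]
wrist_force: [-0.2, 0.1, 0.7]
grip_width: 0.0281
```

{"op": "drive_tool", "data": {"steps": "0 0 0.05 0 0 0;0 0 0.09 0 0 0;0 0 0.09 0 0 0;0 0 0.09 0 0 0;0 0 0.09 0 0 0"}}

```text
time: 21.1
ee_pos: [0.6467, 0.1298, 0.1511]
tcp_rot: [-2.328, 2.107, -0.002]
wrist_force: [0.1, 0.5, -0.9]
grip_width: 0.0277
```

Run:
```python
import h; from h import *
go((.650,.1344,.105,1.67),(.650,.1344,.095,1.67)); p=ctrl.read_state()['ee_pos']
out=[]
for c,o in (('scene',(190,180)),('top',(215,160))):
    im=ctrl.snapshot(c); h.K=4; h.O=o
    I=np.ascontiguousarray(cv2.resize(im[o[1]:o[1]+90,o[0]:o[0]+100],None,fx=4,fy=4,interpolation=2))
    boxw(I,c,p[0]-.005,p[1],p[2]-.0793,.1,.0245,.015,.021,(255,0,0))
    boxw(I,c,.5968,.1522,.026,1.67,.0235,.032,0,(0,255,0),(-.0225,-.046))
    out.append(I)
cv2.imwrite('pics/l.png',np.hstack(out)[:,:,::-1])
```

```text
t 21.1 p [0.6467 0.1298 0.1511] w 0.0277 tip 0.0726 F [ 0.1  0.5 -0.9] q [ 0.06  0.5  -0.43  1.59  0.23  1.1  -1.9 ]
-0.0042 -0.0036 0.0461 -0.002 -0.0 0.0  rows>=0.7
-0.0042 -0.0036 0.0561 -0.002 -0.0 0.0  rows>=0.9
```

View pics/l.png

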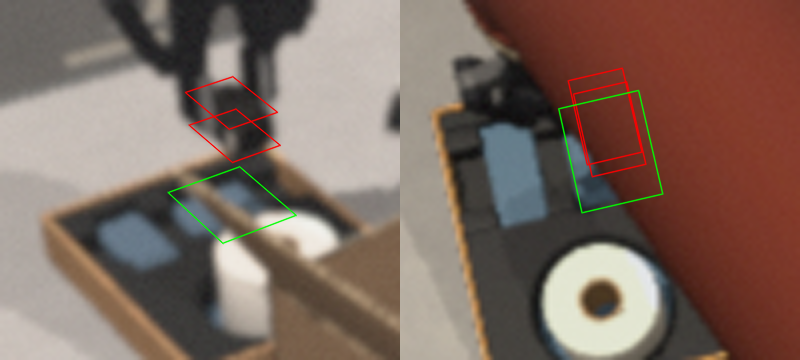

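{"op": "drive_tool", "data": {"steps": "-0.0042 -0.0036 0.01 0 0 0;-0.0042 -0.0036 0.03 0 0 0;-0.0042 -0.0036 0.045 0 0 0;-0.0042 -0.0036 0.055 0 0 0;-0.0042 -0.0036 0.055 0 0 0;-0.0042 -0.0036 0.055 0 0 0"}}

```text
time: 21.95
ee_pos: [0.6486, 0.1339, 0.0932]
tcp_rot: [2.328, -2.107, -0.002]
wrist_force: [-0.9, 0.1, -1.1]
grip_width: 0.0273
```

{"op": "drive_tool", "data": {"steps": "0 0 0.001 0 0 0;0 0 0.001 0 0 0;0 0 0.001 0 0 0;0 0 0.001 0 0 0;0 0 -0.02 0 0 0;0 0 -0.06 0 0 0;0 0 -0.11 0 0 0;0 0 -0.16 0 0 0;0 0 -0.2 0 0 0;0 0 -0.2 0 0 0;0 0 -0.2 0 0 0;0 0 -0.2 0 0 0", "claw": 52}}

```text
time: 23.45
ee_pos: [0.6486, 0.1339, 0.2927]
tcp_rot: [2.327, -2.106, -0.003]
wrist_force: [0.5, 0.1, -0.6]
grip_width: 0.0442
```

Run:
```python
from h import *
go((.5505,.3142,.28,-.155),(.5505,.3142,.12,-.155))
```

```text
t 23.45 p [0.6486 0.1339 0.2927] w 0.0442 tip 0.0726 F [ 0.5  0.1 -0.6] q [ 0.06  0.4  -0.45  1.42  0.18  1.36 -1.87]
-0.1892 0.0796 0.0128 0.004 0.002 -1.316  rows>=7.0
-0.1893 0.079 0.1728 0.004 0.002 -1.316  rows>=7.0
```

{"op": "drive_tool", "data": {"steps": "-0.1892 0.0796 0.0128 0.004 0.002 -1.316;-0.1892 0.0796 0.0128 0.004 0.002 -1.316;-0.1892 0.0796 0.0128 0.004 0.002 -1.316;-0.1892 0.0796 0.0128 0.004 0.002 -1.316;-0.1892 0.0796 0.0128 0.004 0.002 -1.316;-0.1892 0.0796 0.0128 0.004 0.002 -1.316;-0.1892 0.0796 0.0128 0.004 0.002 -1.316;-0.1892 0.0796 0.06 0.004 0.002 -1.316;-0.1893 0.079 0.12 0.004 0.002 -1.316;-0.1893 0.079 0.173 0.004 0.002 -1.316;-0.1893 0.079 0.173 0.004 0.002 -1.316;-0.1893 0.079 0.173 0.004 0.002 -1.316", "claw": 38}}

```text
time: 24.95
ee_pos: [0.5518, 0.3153, 0.1225]
tcp_rot: [-3.13, 0.243, -0.005]
wrist_force: [0.6, 0.4, 0.7]
grip_width: 0.0323
```

{"op": "drive_tool", "data": {"steps": "0 0 0 0 0 0;0 0 0 0 0 0"}}

```text
time: 25.2
ee_pos: [0.552, 0.3149, 0.1226]
tcp_rot: [-3.13, 0.243, -0.007]
wrist_force: [0.2, -0.3, 0.9]
grip_width: 0.0323
```

Run:
```python
import h; from h import *
go((.5505,.3142,.076,-.155))
out=[]
for c,o in (('scene',(150,230)),('top',(215,160))):
    im=ctrl.snapshot(c); h.K=4; h.O=o
    I=np.ascontiguousarray(cv2.resize(im[o[1]:o[1]+90,o[0]:o[0]+100],None,fx=4,fy=4,interpolation=2))
    if c=='top':boxw(I,c,.5968,.1522,.035,1.67,.015,.0245,0,(255,0,0),(-.0225,-.046))
    else: boxw(I,c,.5505,.3142,0,-.155,.007,.025,.014,(255,0,0))
    out.append(I)
cv2.imwrite('pics/m.png',np.hstack(out)[:,:,::-1])
```

```text
t 25.2 p [0.552  0.3149 0.1226] w 0.0323 tip 0.0726 F [ 0.2 -0.3  0.9] q [-0.06  0.55 -0.69  1.67  0.39  1.06 -1.03]
-0.0016 0.0011 0.0466 -0.002 -0.004 -0.0  rows>=0.7
```

View pics/m.png

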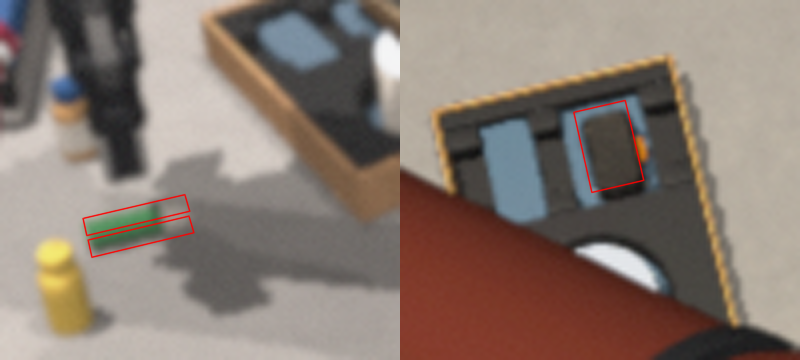

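{"op": "drive_tool", "data": {"steps": "-0.0015 0.001 0.02 0 0 0;-0.0015 0.001 0.038 0 0 0;-0.0015 0.001 0.0466 0 0 0;-0.0015 0.001 0.0466 0 0 0;-0.0015 0.001 0.0466 0 0 0"}}

```text
time: 25.92
ee_pos: [0.5497, 0.3138, 0.0737]
tcp_rot: [-3.131, 0.243, -0.003]
wrist_force: [-0.5, 0.7, 0.3]
grip_width: 0.0323
```

{"op": "drive_tool", "data": {"steps": "0 0 0 0 0 0;0 0 0 0 0 0;0 0 0 0 0 0;0 0 0 0 0 0;0 0 0 0 0 0;0 0 0 0 0 0", "claw": 0, "newtons": 40}}

```text
time: 26.68
ee_pos: [0.5498, 0.3138, 0.0741]
tcp_rot: [-3.131, 0.243, -0.004]
wrist_force: [-0.3, -0.0, 0.5]
grip_width: 0.013
```

Run:
```python
from h import *
go((.5505,.3142,.21,-.155),(.6393,.1896,.21,1.67))
```

```text
t 26.68 p [0.5498 0.3138 0.0741] w 0.013 tip 0.0726 F [-0.3 -0.   0.5] q [-0.08  0.6  -0.66  1.7   0.43  0.99 -1.06]
0.0009 -0.0007 -0.1359 -0.001 -0.002 -0.0  rows>=2.2
0.1079 0.1087 -0.1357 -0.002 -0.001 1.317  rows>=7.1
```

{"op": "drive_tool", "data": {"steps": "0 0 -0.04 0 0 0;0 0 -0.09 0 0 0;0 0 -0.1357 0 0 0;0.1079 0.1087 -0.1357 0 0 1.317;0.1079 0.1087 -0.1357 0 0 1.317;0.1079 0.1087 -0.1357 0 0 1.317;0.1079 0.1087 -0.1357 0 0 1.317;0.1079 0.1087 -0.1357 0 0 1.317;0.1079 0.1087 -0.1357 0 0 1.317;0.1079 0.1087 -0.1357 0 0 1.317;0.1079 0.1087 -0.1 0 0 1.317;0.1079 0.1087 -0.065 0 0 1.317"}}

```text
time: 28.18
ee_pos: [0.6394, 0.1897, 0.1386]
tcp_rot: [-2.327, 2.108, -0.003]
wrist_force: [0.2, 0.3, -0.6]
grip_width: 0.0132
```

{"op": "drive_tool", "data": {"steps": "0 0 0 0 0 0;0 0 0 0 0 0;0 0 0 0 0 0"}}

```text
time: 28.55
ee_pos: [0.6403, 0.19, 0.1412]
tcp_rot: [-2.325, 2.106, -0.004]
wrist_force: [0.1, -0.4, -0.5]
grip_width: 0.0132
```

Run:
```python
from h import *
go((.6393,.1896,.0925,1.67))
```

```text
t 28.55 p [0.6403 0.19   0.1412] w 0.0132 tip 0.0726 F [ 0.1 -0.4 -0.5] q [-0.04  0.53 -0.42  1.58  0.24  1.09 -1.99]
0.0004 0.0012 0.0487 -0.005 0.001 -0.0  rows>=0.8
```

{"op": "drive_tool", "data": {"steps": "0 0.001 0.02 -0.005 0 0;0 0.001 0.037 -0.005 0 0;0 0.001 0.044 -0.005 0 0;0 0.001 0.0485 -0.005 0 0;0 0.001 0.0485 -0.005 0 0;0 0.001 0.0485 -0.005 0 0"}}

```text
time: 29.3
ee_pos: [0.638, 0.1896, 0.0921]
tcp_rot: [2.326, -2.107, -0.003]
wrist_force: [-8.9, -3.7, 16.4]
grip_width: 0.0132
```

{"op": "drive_tool", "data": {"steps": "0 0 -0.001 0 0 0;0 0 -0.001 0 0 0;0 0 -0.001 0 0 0;0 0 -0.001 0 0 0;0 0 -0.02 0 0 0;0 0 -0.06 0 0 0;0 0 -0.11 0 0 0;0 0 -0.16 0 0 0;0 0 -0.2 0 0 0;0 0 -0.2 0 0 0;0 0 -0.2 0 0 0;0 0 -0.2 0 0 0", "claw": 32}}

```text
time: 30.8
ee_pos: [0.6386, 0.1893, 0.2897]
tcp_rot: [2.326, -2.107, -0.005]
wrist_force: [0.4, -0.0, -0.6]
grip_width: 0.0275
```

Run:
```python
from h import *
go((.6306,.3195,.29,-.2),(.6306,.3195,.15,-.2))
```

```text
t 30.8 p [0.6386 0.1893 0.2897] w 0.0275 tip 0.0726 F [ 0.4 -0.  -0.6] q [-0.03  0.41 -0.45  1.42  0.18  1.36 -1.95]
-0.1303 -0.0049 -0.0004 0.004 0.003 -1.272  rows>=6.8
-0.1303 -0.0055 0.1396 0.004 0.003 -1.272  rows>=6.8
```

{"op": "drive_tool", "data": {"steps": "-0.13 -0.005 0 0.004 0.003 0;-0.13 -0.005 0 0.004 0.003 0;-0.13 -0.005 0 0.004 0.003 0;-0.13 -0.005 0.06 0.004 0.003 0;-0.13 -0.005 0.11 0.004 0.003 0;-0.13 -0.0055 0.12 0.004 0.003 0;-0.13 -0.0055 0.12 0.004 0.003 0;-0.13 -0.0055 0.12 0.004 0.003 0", "claw": 50}}

```text
time: 31.8
ee_pos: [0.6325, 0.3201, 0.1735]
tcp_rot: [-2.326, 2.108, -0.006]
wrist_force: [0.2, -0.4, 0.8]
grip_width: 0.0425
```

Run:
```python
import h; from h import *
go((.6306,.3195,.097,-1.47))
out=[]
for c,o in (('scene',(125,215)),('top',(215,160))):
    im=ctrl.snapshot(c); h.K=4; h.O=o
    I=np.ascontiguousarray(cv2.resize(im[o[1]:o[1]+90,o[0]:o[0]+100],None,fx=4,fy=4,interpolation=2))
    if c=='top':boxw(I,c,.5968,.1522,.032,1.67,.007,.025,0,(255,0,0),(.033,-.046))
    else: boxw(I,c,.6306,.3195,0,0,.010,.01,.046,(255,0,0))
    out.append(I)
cv2.imwrite('pics/n.png',np.hstack(out)[:,:,::-1])
```

```text
t 31.8 p [0.6325 0.3201 0.1735] w 0.0425 tip 0.0726 F [ 0.2 -0.4  0.8] q [-0.22  0.58 -0.46  1.43  0.27  1.19 -2.18]
0.0003 0.0023 0.0764 -0.005 -0.001 -0.002  rows>=1.2
```

View pics/n.png

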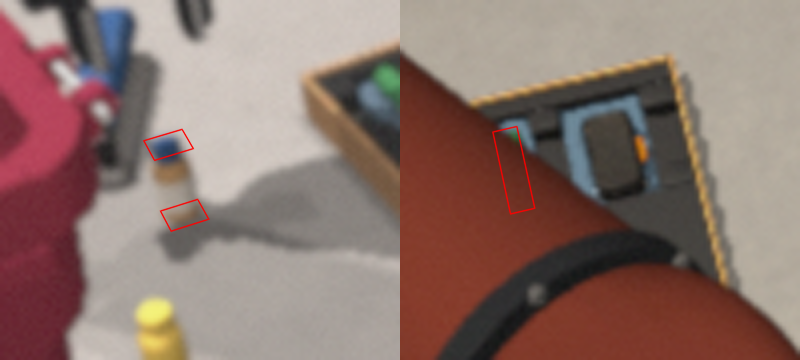

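{"op": "drive_tool", "data": {"steps": "0.0003 0.003 0.03 -0.005 0 0;0.0003 0.003 0.06 -0.005 0 0;0.0003 0.003 0.0765 -0.005 0 0;0.0003 0.003 0.0765 -0.005 0 0;0.0003 0.003 0.0765 -0.005 0 0"}}

```text
time: 32.52
ee_pos: [0.6293, 0.3192, 0.0958]
tcp_rot: [2.327, -2.107, 0.0]
wrist_force: [-0.1, 0.7, -0.2]
grip_width: 0.0422
```

{"op": "drive_tool", "data": {"steps": "0 0 0 0 0 0;0 0 0 0 0 0;0 0 0 0 0 0;0 0 0 0 0 0;0 0 0 0 0 0;0 0 0 0 0 0", "claw": 0, "newtons": 30}}

```text
time: 33.28
ee_pos: [0.6291, 0.319, 0.0955]
tcp_rot: [2.326, -2.107, 0.0]
wrist_force: [0.2, -0.1, 6.2]
grip_width: 0.0191
```

Run:
```python
from h import *
go((.6306,.3195,.33,-1.47),(.4484,-.2212,.33,-1.506))
```

```text
t 33.27 p [0.6291 0.319  0.0955] w 0.0191 tip 0.0726 F [ 0.2 -0.1  6.2] q [-0.23  0.65 -0.44  1.49  0.3   1.07 -2.2 ]
0.0002 -0.0011 -0.2345 0.002 -0.002 -0.002  rows>=3.8
0.5203 0.2335 -0.2329 0.002 -0.002 0.034  rows>=9.9
```

{"op": "drive_tool", "data": {"steps": "0 0 -0.05 0 0 0;0 0 -0.11 0 0 0;0 0 -0.17 0 0 0;0 0 -0.233 0 0 0;0 0 -0.233 0 0 0;0.5203 0.2335 -0.233 0 0 0.034;0.5203 0.2335 -0.233 0 0 0.034;0.5203 0.2335 -0.233 0 0 0.034;0.5203 0.2335 -0.233 0 0 0.034;0.5203 0.2335 -0.233 0 0 0.034;0.5203 0.2335 -0.233 0 0 0.034"}}

```text
time: 34.65
ee_pos: [0.509, -0.0382, 0.3281]
tcp_rot: [2.288, -2.145, -0.001]
wrist_force: [1.0, -0.6, -0.1]
grip_width: 0.0192
```

Run:
```python
from h import *
go((.4484,-.2212,.33,-1.506))
```

```text
t 34.65 p [ 0.509  -0.0382  0.3281] w 0.0192 tip 0.0726 F [ 1.  -0.6 -0.1] q [ 0.31  0.06 -0.33  1.75  0.02  1.35 -1.54]
0.1787 0.0723 -0.0011 0.004 -0.003 -0.0  rows>=3.1
```

{"op": "drive_tool", "data": {"steps": "0.17 0.07 0 0 0 0;0.17 0.07 0 0 0 0;0.17 0.07 0 0 0 0;0.17 0.07 0.05 0 0 0;0.17 0.07 0.11 0 0 0;0.17 0.07 0.17 0 0 0;0.17 0.07 0.18 0 0 0;0.17 0.07 0.18 0 0 0;0.17 0.07 0.18 0 0 0"}}

```text
time: 35.78
ee_pos: [0.4522, -0.2114, 0.1519]
tcp_rot: [2.29, -2.146, 0.005]
wrist_force: [0.6, 0.4, -0.0]
grip_width: 0.019
```

Run:
```python
from h import *
go((.4484,-.2212,.1018,-1.506))
```

```text
t 35.77 p [ 0.4522 -0.2114  0.1519] w 0.019 tip 0.0726 F [ 0.6  0.4 -0. ] q [ 0.5   0.18 -0.16  1.99  0.04  0.97 -1.19]
0.0093 0.0045 0.0501 0.0 -0.005 -0.0  rows>=0.8
```

{"op": "drive_tool", "data": {"steps": "0.0093 0.0045 0.0 0 -0.005 0;0.0093 0.0045 0.02 0 -0.005 0;0.0093 0.0045 0.035 0 -0.005 0;0.0093 0.0045 0.045 0 -0.005 0;0.0093 0.0045 0.05 0 -0.005 0;0.0093 0.0045 0.05 0 -0.005 0;0.0093 0.0045 0.05 0 -0.005 0"}}

```text
time: 36.65
ee_pos: [0.4476, -0.2207, 0.1006]
tcp_rot: [2.292, -2.148, -0.004]
wrist_force: [-1.9, 1.0, 7.4]
grip_width: 0.0187
```

Lightly touching the floor; release, retreat, and look.

{"op": "drive_tool", "data": {"steps": "0 0 0 0 0 0;0 0 0 0 0 0;0 0 0 0 0 0;0 0 0 0 0 0;0 0 -0.02 0 0 0;0 0 -0.06 0 0 0;0 0 -0.11 0 0 0;0 0 -0.17 0 0 0;0 0 -0.22 0 0 0;0.15 0 -0.22 0 0 0;0.3 0 -0.22 0 0 0;0.3 0 -0.22 0 0 0", "claw": 39}}

```text
time: 38.15
ee_pos: [0.4597, -0.41, 0.3194]
tcp_rot: [2.292, -2.147, -0.005]
wrist_force: [0.9, -0.6, 0.7]
grip_width: 0.0334
```

{"op": "drive_tool", "data": {"steps": "0.15 0 0 0 0 0;0.15 0 0 0 0 0;0.15 0 0 0 0 0;0.15 0 0 0 0 0"}}

```text
time: 38.65
ee_pos: [0.4683, -0.5598, 0.3171]
tcp_rot: [2.288, -2.15, -0.009]
wrist_force: [0.2, 0.5, -0.5]
grip_width: 0.0331
```

Run:
```python
import h; from h import *
go(); out=[]
im=ctrl.snapshot('top'); c='top'; h.K=3.5
for o,f in (((215,155),0),((405,215),1)):
    h.O=o; I=np.ascontiguousarray(cv2.resize(im[o[1]:o[1]+112,o[0]:o[0]+112],None,fx=3.5,fy=3.5,interpolation=2))
    if f==0:
        boxw(I,c,.5968,.1522,.032,1.67,.007,.025,0,(255,0,0),(.033,-.046)); boxw(I,c,.5968,.1522,.035,1.67,.015,.0245,0,(255,0,0),(-.0225,-.046))
    else:
        boxw(I,c,.413,-.2616,.049,1.636,.025,.053,0,(255,0,0),(-.026,0)); boxw(I,c,.413,-.2616,.052,1.636,.009,.009,0,(255,0,0),(.038,-.038))
    out.append(I)
cv2.imwrite('pics/o.png',np.hstack(out)[:,:,::-1])
# tape & clip unchanged?
im0=cv2.imread('pics/top0.png')[:,:,::-1]; print('diff',np.abs(im[140:185,315:395].astype(int)-im0[140:185,315:395]).mean())
```

```text
t 38.65 p [ 0.4683 -0.5598  0.3171] w 0.0331 tip 0.0726 F [ 0.2  0.5 -0.5] q [ 0.78  0.5   0.04  1.21 -0.02  1.44 -0.68]
diff 1.4771296296296297
```

View pics/o.png

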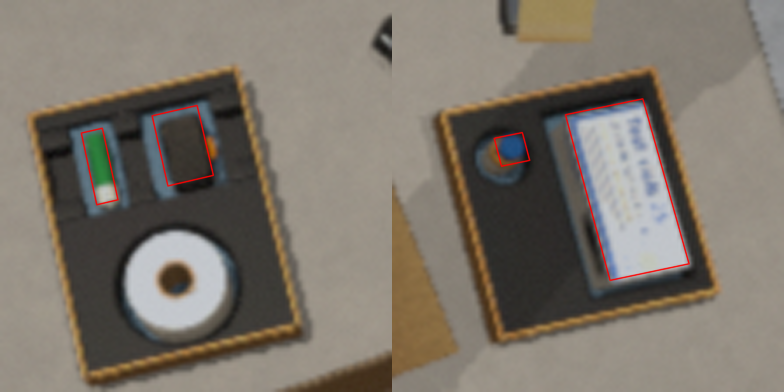

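```bash
python3 - <<'E'
from h import *
im=ctrl.snapshot('scene'); A=im[195:285,190:300]; B=im[190:280,410:520]
cv2.imwrite('pics/p.png',cv2.resize(np.hstack([A,B])[:,:,::-1],None,fx=3.5,fy=3.5,interpolation=2))
E
python3 -c "
from cell import ctrl
print(ctrl.sign_off())"
```

```text
the job is handed in; nothing more can be done
None
```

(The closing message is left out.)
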